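Point out the parts of a pineapple rice order

TASK

Show the new helper what goes into the next pineapple rice order, in order of use: point straight down with the fingertips at the hollowed-out pineapple cup, then at the middle one of the three jars in the spice rack, and last at the pineapple ring that lies on the plate. Each time bring the fingertips over the middle of the thing, about 3 cm above its top, and stay there for about two seconds; finish while still pointing at the ring. Touch nothing, move nothing, and do not point at anything else on the way.

Things in the scene. Friction and masses are not known exactly. Their poses are not given: they have to be found in the camera images.
- pineapple_cup: hollowed-out pineapple shell used as a serving cup, filled with white rice to a little below its rim, upright, 118 mm across and 120 mm high; loose; origin at the centre of its underside, z up
- cup_top (a point): centre of the cup's mouth, level with its rim, 120 mm above the table
- spice_rack: fixed low wooden open tray, 66 x 196 x 40 mm, with three cells side by side along its own y axis, one jar standing in each; it may be turned up to about 30 degrees about the vertical; origin at the centre of its underside
- spice_jar_2: the middle one of the three like spice jars with red caps in the rack: 45 mm across, 106 mm tall; loose, standing in the rack's middle cell on a floor 6 mm above the table; origin at the centre of its underside
- middle_jar_top (a point): centre of the top of the middle jar's cap, 112 mm above the table
- spice_jar_1: spice jar in one end cell of the rack, 62.5 mm from the middle jar, same size and height; fixed in the rack; not to be pointed at; origin at the centre of its underside
- spice_jar_3: spice jar in the other end cell of the rack, 62.5 mm from the middle jar, same size and height; fixed in the rack; not to be pointed at; origin at the centre of its underside
- plate: small round plate, 132 mm across, 16 mm high; fixed to the table; origin at the centre of its underside
- pineapple_ring_1: pineapple ring (77 mm across, 16 mm thick, with a hole in the middle) lying on the plate, its underside about 5 mm above the table; loose; origin at the centre of its underside
- ring_top (a point): centre of the ring on the plate, level with its upper side, about 21 mm above the table
- pineapple_half: solid pineapple half standing with its flat cut face up, 107 mm across and 64 mm high, lower than the cup and not hollow; fixed to the table; not to be pointed at; origin at the centre of its underside
- pineapple_ring_2: a second pineapple ring of the same size (77 x 17 mm) lying on the bare table, not on a plate; fixed; not to be pointed at; origin at the centre of its underside
- tub_1: small closed tub, 72 mm across, 71 mm high, a bystander, fixed to the table; origin at the centre of its underside
- lemon_1: lemon, 71 x 53 x 51 mm, a bystander, fixed to the table; origin at the centre of its underside

How it is judged:
On the way, in this order (a step that is already met when the one before it is completed fails the run):
1. the fingertips point down at the hollow pineapple cup, close above it, for 1.5 s (horizontal distance between the grasp point and cup_top below 0.035 m and z of the grasp point in the frame of cup_top between 0.022 and 0.08 m and angle between the grasp point's own z axis and vertical above 2.6 rad), for 1.5 s.
2. then at the middle jar of the rack, for 1.5 s (horizontal distance between the grasp point and middle_jar_top below 0.022 m and z of the grasp point in the frame of middle_jar_top between 0.022 and 0.08 m and angle between the grasp point's own z axis and vertical above 2.6 rad), for 1.5 s.
3. then at the pineapple ring on the plate, for 1.5 s (horizontal distance between the grasp point and ring_top below 0.03 m and z of the grasp point in the frame of ring_top between 0.022 and 0.08 m and angle between the grasp point's own z axis and vertical above 2.6 rad), for 1.5 s.
At the end, for the whole second after the job is handed in: The tool still points down (within 30 degrees) at the ring on the plate: TCP within 30 mm of its centre sideways (cup 35, jar 22 mm before), 22 to 80 mm above its top (tips 3 to 61 mm). No loose thing has moved 10 mm; cup and jar upright, ring at rest on the plate (all of step 3 and distance of each of pineapple_cup, spice_jar_2, pineapple_ring_1 from where it was at the start of the episode below 0.01 m and horizontal distance between pineapple_ring_1 and plate below 0.02 m and linear speed of pineapple_ring_1 below 0.02 m/s and angle between each of pineapple_cup, spice_jar_2's own z axis and vertical below 0.15 rad); the robot touches nothing.
It fails at once if the robot touches something (more than 0.5 N) (contact force between any of the fingers, the arm and anything else above 0.5 N).
It fails at once if a loose thing is moved by more than 10 mm (distance of any of pineapple_cup, spice_jar_2, pineapple_ring_1 from where it was at the start of the episode above 0.01 m).
It fails at once if the tool points at another listed thing: TCP within 22 mm of its axis and less than 80 mm above its top ((horizontal distance between the grasp point and spice_jar_1 below 0.022 m and height (world z) of the grasp point below 0.192 m) or (horizontal distance between the grasp point and spice_jar_3 below 0.022 m and height (world z) of the grasp point below 0.192 m) or (horizontal distance between the grasp point and pineapple_half below 0.022 m and height (world z) of the grasp point below 0.144 m) or (horizontal distance between the grasp point and pineapple_ring_2 below 0.022 m and height (world z) of the grasp point below 0.097 m) or (horizontal distance between the grasp point and tub_1 below 0.022 m and height (world z) of the grasp point below 0.151 m) or (horizontal distance between the grasp point and lemon_1 below 0.022 m and height (world z) of the grasp point below 0.131 m)).
It also fails if it takes over 54 s, if anything falls off the work surface, if the arm or the gripper's body presses on something with over 40 N, if the wrist force passes 120 N, or if a joint passes its speed limit or range.

ROBOT

A 6-joint arm with a two-finger parallel gripper is mounted at the origin on a cart in front of the work surface, level with it; the furniture and walls round the work are solid. World frame = base frame: x ahead of the robot, y to its left, z up, the work surface at z = 0. Lengths are in m, angles in rad, forces in N, time in s.
With the tool pointing down it reaches from about 0.375 to 0.9 m from the base axis. Payload 3.1 kg.
Tool frame: the origin (TCP) lies between the finger pads, 19 mm behind the fingertips; this is the grasp point; z points along the fingers, y is the line along which they close (so a half turn about z gives the same grasp; the last joint's range is limited). The gripper opens to 87 mm and grips with 3 to 60 N. Pads are 19 mm wide; open, the fingers measure 117 mm over their backs; the gripper's body (75 mm by 190 mm) begins 51 mm behind the grasp point.
Start: joints at [0.946, 0.527, 1.433, -0, 1.181, -0.178], TCP at [0.27, 0.564, 0.241] pointing down, gripper open.
Joint ranges: [-3.08, 3.08], [-0.75, 2.2], [0.22, 2.44], [-1.43, 4.57], [0, 2.65], [-2.85, 2.85]. Speed limits (rad/s): [2.79, 2.79, 3.14, 3.14, 3.14, 3.14].

INTERFACE

Orientations are given as a unit quaternion [x, y, z, w].
In Python, from rig import get_obs, vision, hand_in, nets gives the robot as it stands.
- The arm moves only by the tool apply_moves, never from a script. Its argument "series" is a list of rows, each an object with "offset": the shift along the world's x, y, z in cm, a list of three; "rot": the turn, a rotation vector about the world's x, y, z in degrees, a list of three. A call has 1 to 20 rows; each row is the pose to reach, as a shift and turn from the pose commanded when the call began; what a row does not reach only later rows make up. A row lasts 1/10 s, in which the tool goes at most 50 mm and 8.59 degrees, less where a joint would pass 70% of its speed; a pose out of reach is approached as far as the arm can. A call with a gripper value outside its range is refused whole. "hand" is the opening, from 0 (shut) to 1 (fully open), set as the call begins (left out, the last holds). The fingers move at their own pace and stop on an object; "newtons" is the grip in N (left out, the last holds). Time passes only in rows, so rows that repeat a pose let the fingers close. It gives the time, the measured TCP pose, the force, the opening and the grip force at its end, in the units of the state.
- get_obs(): the state, without advancing time (a new reading comes with each control period).
- vision.camera(name): name is "side" or "top"; returns the picture (420x560x3 uint8, red, green, blue); there is no depth.
- vision.calibration(name): a dict with "K" (3x3 intrinsics, pixels), "R" (3x3) and "t" (3): a world point X has camera coordinates R X + t. Camera axes: x right, y down, z forward; pixel columns grow to the right and rows downward; lengths in m; the calibration is good to about 2 mm. A picture is of the moment at which its call begins. calibration takes no time and is no camera call.
- hand_in(): hands the job in; it is judged then, once.
Trained networks look in the newest picture that a camera, given by its name, has taken for a name from the list of things; names that differ only in an ending like _2 or _b are one class to them, and where a whole thing is asked for, a point or a joint stands for the part that bears it (a point fixed in the world has none). Each returns a list of dicts, best first, with "conf" (0 to 1); they miss things now and then, are a little off and sometimes report something else, mostly with a low value. They report only what shows in the picture. A call takes as long as a camera call.
- nets.search_frame(camera, query): "centre" ([x, y, z] in m, in world coordinates, good to about 4 mm: the middle of the surface that is visible of it).
- nets.spot_point(camera, query): "centre" ([x, y, z] in m, in world coordinates, good to about 4 mm: a listed point, or the origin of a listed thing).
The state is a dict: "time": time; "q": joint angles; "joint_velocities": joint speeds; "joint_torque": joint torques, N m; "position": TCP position; "tool_rot": TCP orientation; "ft_force": force on the tool from outside, world axes, zero at the start; "moment": the same for the moment, N m; "grip_width": finger opening in m; "grip_force": force on a finger pad.
Only numpy, scipy, OpenCV 4.12 (cv2) and the standard library are available. Lean on these libraries where they do the work, as an engineer would, in place of code of your own. Each camera call takes 0.05 s, during which the arm holds its last target. There are 200 camera calls.

## Working session

There is one attempt and no reset: what is moved stays moved. The work goes in short steps, Python scripts to look and compute and a tool call to move; the robot and the scene stay as the last step left them, time stands still between calls to the robot, and variables do not carry over. Pictures are saved under pics/ and viewed, at most 10 in all, crops included, and the job is handed in when it is done.

Besides the shell and the picture viewer there is one more tool, called by a JSON object that holds its "method" and its "body". apply_moves: Moves the arm, as the interface text tells. Its arguments: {"type":"object","properties":{"series":{"type":"array"},"hand":{"type":"number"},"newtons":{"type":"number"}},"required":["series"]}

```bash
mkdir -p pics; python3 - <<'E'
from rig import get_obs, vision, nets
import cv2, numpy as np
for c in ("top","side"):
    cv2.imwrite(f"pics/{c}0.png", vision.camera(c)[:,:,::-1])
    for q in ("cup_top","middle_jar_top","ring_top"):
        print(c,q,[(np.round(d["centre"],3).tolist(),round(d["conf"],2)) for d in nets.spot_point(c,q)])
    for q in ("spice_jar_2","pineapple_half","pineapple_ring_1","plate","tub_1","lemon_1","spice_rack","pineapple_cup"):
        print(c,q,[(np.round(d["centre"],3).tolist(),round(d["conf"],2)) for d in nets.spot_point(c,q)])
s=get_obs(); print(s["time"],s["position"],s["tool_rot"])
E
```

```text
top cup_top [([0.617, -0.3, 0.123], 0.93)]
top middle_jar_top [([0.458, 0.336, 0.115], 0.86)]
top ring_top [([0.654, 0.125, 0.018], 0.57)]
top spice_jar_2 [([0.458, 0.275, 0.002], 0.91), ([0.458, 0.337, 0.009], 0.65), ([0.462, 0.399, 0.006], 0.63)]
top pineapple_half [([0.492, -0.078, 0.0], 0.76)]
top pineapple_ring_1 [([0.657, 0.122, 0.004], 0.96), ([0.745, -0.097, 0.002], 0.59)]
top plate [([0.648, 0.121, 0.001], 0.79)]
top tub_1 [([0.356, 0.159, 0.003], 0.75)]
top lemon_1 [([0.369, -0.29, 0.001], 0.74)]
top spice_rack [([0.455, 0.335, -0.001], 0.64)]
top pineapple_cup [([0.619, -0.297, -0.003], 0.61)]
side cup_top [([0.616, -0.298, 0.121], 0.57), ([0.61, -0.294, 0.001], 0.47)]
side middle_jar_top [([0.458, 0.336, 0.114], 0.63)]
side ring_top [([0.656, 0.119, 0.021], 0.74)]
side spice_jar_2 [([0.455, 0.272, 0.003], 0.93), ([0.458, 0.399, 0.01], 0.87), ([0.456, 0.334, 0.002], 0.73)]
side pineapple_half [([0.493, -0.08, -0.002], 0.59), ([0.455, 0.337, 0.113], 0.17)]
side pineapple_ring_1 [([0.657, 0.124, 0.004], 0.77), ([0.457, 0.398, 0.008], 0.57), ([0.745, -0.101, -0.002], 0.54)]
side plate [([0.652, 0.119, -0.009], 0.61)]
side tub_1 [([0.356, 0.16, -0.001], 0.96)]
side lemon_1 [([0.375, -0.283, 0.004], 0.51)]
side spice_rack [([0.455, 0.338, -0.0], 0.81)]
side pineapple_cup [([0.612, -0.297, 0.003], 0.84)]
1.2 [0.27000545 0.56365205 0.24127041] [2.21548651e-01 9.75149319e-01 2.00144101e-05 7.55317243e-06]
```

View pics/top0.png

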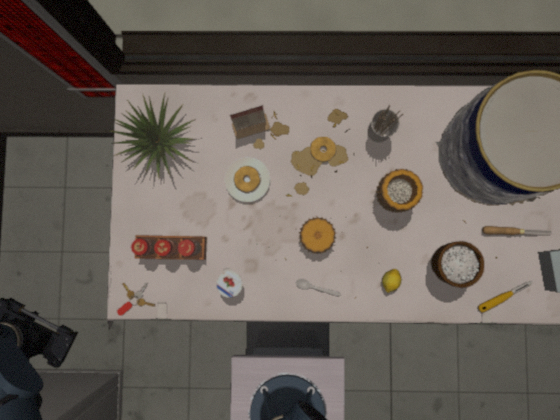

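View pics/side0.png

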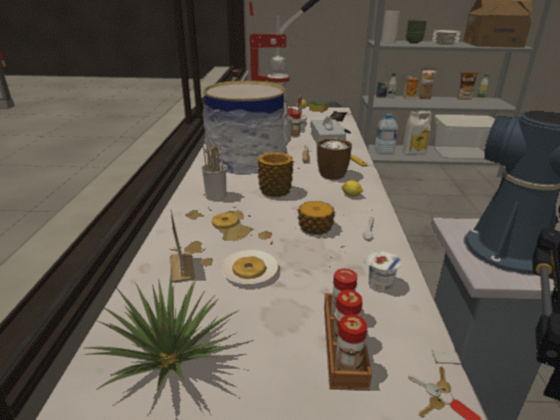

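The top view shows the cup at (400,190), the jars at (140–187,247), the ring on the plate at (247,180), the half at (317,235) and the bare ring at (322,150). Tall, unlisted things stand nearby: the barrel (500,140), vase (383,123), panel (250,122) and plant (158,140). The side view confirms the hollow cup at (275,173) and the plated ring at (250,267). Next I'll check clearances to the tall items.

```bash
python3 - <<'E'
from rig import vision
import numpy as np, cv2
C={c:vision.calibration(c) for c in("top","side")}
P={c:np.array(k["K"])@np.c_[k["R"],k["t"]] for c,k in C.items()}
def tri(n,a,b):
    X=cv2.triangulatePoints(P["top"],P["side"],np.array(a,float),np.array(b,float)); X=(X[:3]/X[3]).ravel()
    e=[np.linalg.norm((lambda h:h[:2]/h[2])(P[c]@np.r_[X,1])-p) for c,p in(("top",a),("side",b))]
    print(n,X.round(3),np.round(e,1))
def plane(c,p,z):
    M=P[c]; H=np.c_[M[:,0],M[:,1],M[:,2]*z+M[:,3]]; h=np.linalg.solve(H,[*p,1]); return (h[:2]/h[2]).round(3)
tri("panel top near end",(267,107),(172,212)); tri("panel topL",(231,113),(178,255))
tri("vase rim",(383,112),(213,165)); tri("vase sticks",(388,105),(210,147))
tri("barrel near rim",(535,190),(245,105)); tri("barrel left",(475,130),(246,106))
print("barrel base left",plane("top",(440,160),0),plane("side",(240,170),0))
print("barrel rim left", [ (z,plane("top",(475,130),z)) for z in(.2,.3,.4)])
for c in P: print(c,-np.array(C[c]["R"]).T@np.array(C[c]["t"]))
for z in(0,.1,.2,.3): print(z,"plant top apex/R/lowR",[plane("top",p,z) for p in((160,95),(197,148),(188,182))],"side",[plane("side",p,z) for p in((170,283),(230,305),(245,325))])
E
```

```text
panel top near end [0.836 0.061 0.119] [0.3 0.5]
panel topL [0.819 0.162 0.074] [4.5 7.9]
vase rim [ 0.814 -0.252  0.113] [4.  4.9]
vase sticks [ 0.817 -0.254  0.169] [3.7 4.3]
barrel near rim [ 0.664 -0.603  0.202] [23.9 20.5]
barrel left [ 0.732 -0.444  0.244] [4.7 4.7]
barrel base left [ 0.716 -0.438] [ 0.75  -0.477]
barrel rim left [(0.2, array([ 0.755, -0.462])), (0.3, array([ 0.729, -0.422])), (0.4, array([ 0.703, -0.382]))]
top [4.56857790e-01 1.29039661e-03 1.36100844e+00]
side [0.55833438 0.88279732 0.57801254]
0 plant top apex/R/lowR [array([0.906, 0.385]), array([0.747, 0.271]), array([0.646, 0.295])] side [array([0.826, 0.171]), array([0.682, 0.237]), array([0.645, 0.293])]
0.1 plant top apex/R/lowR [array([0.873, 0.357]), array([0.726, 0.251]), array([0.632, 0.273])] side [array([0.78 , 0.294]), array([0.661, 0.349]), array([0.63 , 0.395])]
0.2 plant top apex/R/lowR [array([0.84 , 0.329]), array([0.705, 0.232]), array([0.619, 0.252])] side [array([0.733, 0.417]), array([0.64 , 0.461]), array([0.615, 0.497])]
0.3 plant top apex/R/lowR [array([0.807, 0.301]), array([0.683, 0.212]), array([0.605, 0.23 ])] side [array([0.687, 0.54 ]), array([0.618, 0.572]), array([0.6  , 0.599])]
```

{"method": "apply_moves", "body": {"series": [{"offset": [0.5, -1.2, 0], "rot": [0, 0, -1]}, {"offset": [1.5, -3.7, 0], "rot": [0, 0, -4]}, {"offset": [3.2, -8, 0], "rot": [0, 0, -8]}, {"offset": [5, -12.5, 0], "rot": [0, 0, -12]}, {"offset": [7, -17.2, 0], "rot": [0, 0, -16]}, {"offset": [8.8, -22, 0], "rot": [0, 0, -20]}, {"offset": [10.8, -26.8, 0], "rot": [0, 0, -24]}, {"offset": [12.7, -31.6, 0], "rot": [0, 0, -28]}, {"offset": [14.6, -36.4, 0], "rot": [0, 0, -32]}, {"offset": [16.5, -41.2, 0], "rot": [0, 0, -36]}, {"offset": [18.5, -46, 0], "rot": [0, 0, -40]}, {"offset": [20.4, -50.8, 0], "rot": [0, 0, -44]}, {"offset": [22.3, -55.6, 0], "rot": [0, 0, -48]}, {"offset": [24.3, -60.4, 0], "rot": [0, 0, -52]}, {"offset": [26.2, -65.2, 0], "rot": [0, 0, -56]}, {"offset": [28.2, -70, 0], "rot": [0, 0, -60]}, {"offset": [30.1, -74.8, 0], "rot": [0, 0, -64]}, {"offset": [32, -79.5, 0], "rot": [0, 0, -64]}, {"offset": [33.6, -83.5, 0], "rot": [0, 0, -64]}, {"offset": [34.7, -86.2, 0], "rot": [0, 0, -64]}], "hand": 0.2}}

```text
time: 3.2
position: [0.6166, -0.3015, 0.2412]
tool_rot: [0.705, 0.709, -0.0, 0.0]
ft_force: [0.6, 0.8, -0.2]
grip_width: 0.0172
grip_force: 0.0
```

{"method": "apply_moves", "body": {"series": [{"offset": [0, 0, -1]}, {"offset": [0, 0, -2.5]}, {"offset": [0, 0, -4.5]}, {"offset": [0, 0, -6]}, {"offset": [0, 0, -7]}, {"offset": [0, 0, -7.2]}, {"offset": [0, 0, -7.2]}, {"offset": [0, 0, -7.2]}, {"offset": [0, 0, -7.2]}, {"offset": [0, 0, -7.2]}, {"offset": [0, 0, -7.2]}, {"offset": [0, 0, -7.2]}, {"offset": [0, 0, -7.2]}, {"offset": [0, 0, -7.2]}, {"offset": [0, 0, -7.2]}, {"offset": [0, 0, -7.2]}, {"offset": [0, 0, -7.2]}, {"offset": [0, 0, -7.2]}, {"offset": [0, 0, -7.2]}, {"offset": [0, 0, -7.2]}]}}

```text
schema error: expected keys offset, rot
```

{"method": "apply_moves", "body": {"series": [{"offset": [0, 0, 0]}, {"offset": [0, 0, 0]}, {"offset": [0, 0, 0]}, {"offset": [0, 0, 0]}, {"offset": [0, 0, 0]}, {"offset": [0, 0, 0]}, {"offset": [0, 0, 0]}]}}

```text
schema error: expected keys offset, rot
```

```bash
python3 - <<'E'
from rig import vision
import cv2
cv2.imwrite("pics/top1.png", vision.camera("top")[:,:,::-1]);cv2.imwrite("pics/side1.png", vision.camera("side")[:,:,::-1])
E
```

```text
(no output)
```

View pics/side1.png

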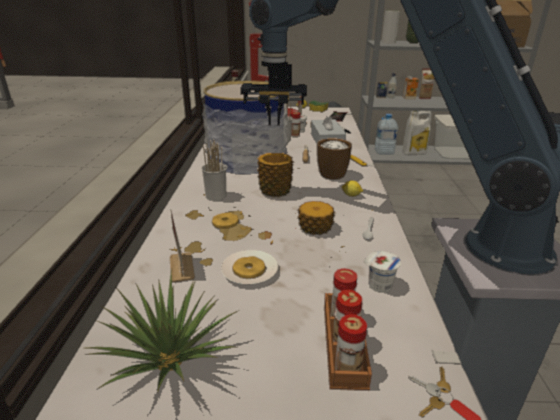

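The moves were refused because rows need "rot". The arm is still above the cup: the fingertips are at (275,120) and the cup rim at (275,158), with the barrel clear behind it.

{"method": "apply_moves", "body": {"series": [{"offset": [0, 0, -1], "rot": [0, 0, 0]}, {"offset": [0, 0, -2.5], "rot": [0, 0, 0]}, {"offset": [0, 0, -4.5], "rot": [0, 0, 0]}, {"offset": [0, 0, -6], "rot": [0, 0, 0]}, {"offset": [0, 0, -7], "rot": [0, 0, 0]}, {"offset": [0, 0, -7.2], "rot": [0, 0, 0]}, {"offset": [0, 0, -7.2], "rot": [0, 0, 0]}, {"offset": [0, 0, -7.2], "rot": [0, 0, 0]}, {"offset": [0, 0, -7.2], "rot": [0, 0, 0]}, {"offset": [0, 0, -7.2], "rot": [0, 0, 0]}, {"offset": [0, 0, -7.2], "rot": [0, 0, 0]}, {"offset": [0, 0, -7.2], "rot": [0, 0, 0]}, {"offset": [0, 0, -7.2], "rot": [0, 0, 0]}, {"offset": [0, 0, -7.2], "rot": [0, 0, 0]}, {"offset": [0, 0, -7.2], "rot": [0, 0, 0]}, {"offset": [0, 0, -7.2], "rot": [0, 0, 0]}, {"offset": [0, 0, -7.2], "rot": [0, 0, 0]}, {"offset": [0, 0, -7.2], "rot": [0, 0, 0]}, {"offset": [0, 0, -7.2], "rot": [0, 0, 0]}, {"offset": [0, 0, -7.2], "rot": [0, 0, 0]}]}}

```text
time: 5.3
position: [0.617, -0.2984, 0.1692]
tool_rot: [0.705, 0.71, -0.0, 0.0]
ft_force: [-0.0, 0.1, 0.4]
grip_width: 0.0173
grip_force: 0.0
```

{"method": "apply_moves", "body": {"series": [{"offset": [0, 0, 0], "rot": [0, 0, 0]}, {"offset": [0, 0, 0], "rot": [0, 0, 0]}, {"offset": [0, 0, 0], "rot": [0, 0, 0]}, {"offset": [0, 0, 0], "rot": [0, 0, 0]}, {"offset": [0, 0, 0], "rot": [0, 0, 0]}, {"offset": [0, 0, 0], "rot": [0, 0, 0]}, {"offset": [0, 0, 0], "rot": [0, 0, 0]}, {"offset": [0, 0, 0], "rot": [0, 0, 0]}]}}

```text
time: 6.1
position: [0.617, -0.2984, 0.1692]
tool_rot: [0.705, 0.71, -0.0, 0.0]
ft_force: [-0.1, 0.1, 0.6]
grip_width: 0.0176
grip_force: 0.0
```

```bash
python3 - <<'E'
from rig import vision
import cv2
cv2.imwrite("pics/side2.png", vision.camera("side")[:,:,::-1])
E
```

```text
(no output)
```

View pics/side2.png

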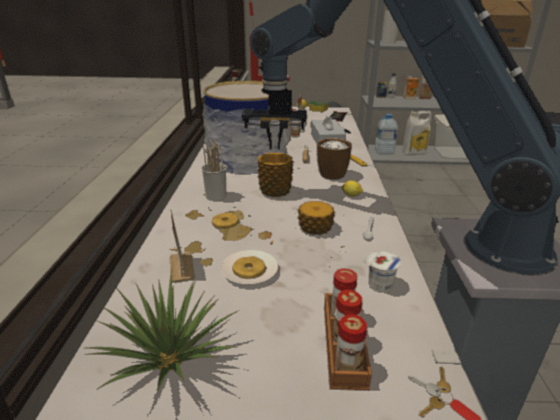

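The fingertips at (275,147) are over the cup mouth, and they held there for more than 2 s. Next I go up and across to the middle jar.

{"method": "apply_moves", "body": {"series": [{"offset": [0, 0, 2], "rot": [0, 0, 0]}, {"offset": [0, 0, 5], "rot": [0, 0, 0]}, {"offset": [0, 0, 8], "rot": [0, 0, 0]}, {"offset": [-0.5, 2, 8], "rot": [0, 0, 0]}, {"offset": [-1.5, 6, 8], "rot": [0, 0, 0]}, {"offset": [-2.6, 10.5, 8], "rot": [0, 0, 0]}, {"offset": [-3.8, 15, 8], "rot": [0, 0, 0]}, {"offset": [-4.9, 19.5, 8], "rot": [0, 0, 0]}, {"offset": [-6, 24, 8], "rot": [0, 0, 0]}, {"offset": [-7.2, 28.5, 8], "rot": [0, 0, 0]}, {"offset": [-8.3, 33, 8], "rot": [0, 0, 0]}, {"offset": [-9.4, 37.5, 8], "rot": [0, 0, 0]}, {"offset": [-10.5, 42, 8], "rot": [0, 0, 0]}, {"offset": [-11.7, 46.5, 8], "rot": [0, 0, 0]}, {"offset": [-12.8, 51, 8], "rot": [0, 0, 0]}, {"offset": [-13.9, 55.5, 8], "rot": [0, 0, 0]}, {"offset": [-14.8, 59, 8], "rot": [0, 0, 0]}, {"offset": [-15.5, 62, 8], "rot": [0, 0, 0]}, {"offset": [-15.9, 63.4, 8], "rot": [0, 0, 0]}, {"offset": [-15.9, 63.4, 8], "rot": [0, 0, 0]}]}}

```text
time: 8.15
position: [0.4574, 0.3369, 0.2493]
tool_rot: [0.704, 0.711, 0.0, 0.0]
ft_force: [1.4, -0.6, -0.1]
grip_width: 0.0174
grip_force: 0.0
```

{"method": "apply_moves", "body": {"series": [{"offset": [0, 0, 0], "rot": [0, 0, 0]}, {"offset": [0, 0, 0], "rot": [0, 0, 0]}, {"offset": [0, 0, 0], "rot": [0, 0, 0]}]}}

```text
time: 8.45
position: [0.4586, 0.3343, 0.2493]
tool_rot: [0.705, 0.709, -0.0, 0.0]
ft_force: [-0.9, 0.2, -0.3]
grip_width: 0.0173
grip_force: 0.0
```

```bash
python3 - <<'E'
from rig import vision
import cv2
cv2.imwrite("pics/side3.png", vision.camera("side")[:,:,::-1])
E
```

```text
(no output)
```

View pics/side3.png

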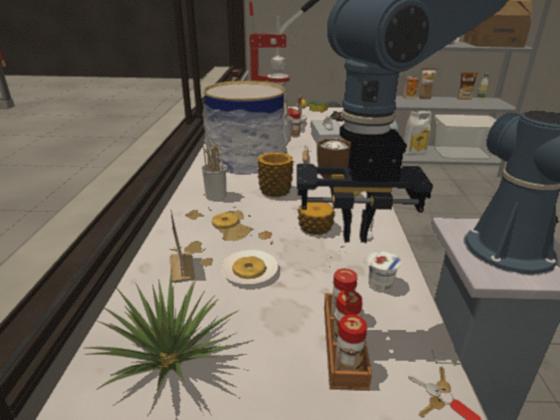

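The fingertips at (358,240) are above the rack, high over the middle jar's cap at (349,298). Now I descend and hold.

{"method": "apply_moves", "body": {"series": [{"offset": [0, 0, -1], "rot": [0, 0, 0]}, {"offset": [0, 0, -2.5], "rot": [0, 0, 0]}, {"offset": [0, 0, -4.5], "rot": [0, 0, 0]}, {"offset": [0, 0, -6.5], "rot": [0, 0, 0]}, {"offset": [0, 0, -8], "rot": [0, 0, 0]}, {"offset": [0, 0, -8.8], "rot": [0, 0, 0]}, {"offset": [0, 0, -8.8], "rot": [0, 0, 0]}, {"offset": [0, 0, -8.8], "rot": [0, 0, 0]}, {"offset": [0, 0, -8.8], "rot": [0, 0, 0]}, {"offset": [0, 0, -8.8], "rot": [0, 0, 0]}, {"offset": [0, 0, -8.8], "rot": [0, 0, 0]}, {"offset": [0, 0, -8.8], "rot": [0, 0, 0]}, {"offset": [0, 0, -8.8], "rot": [0, 0, 0]}, {"offset": [0, 0, -8.8], "rot": [0, 0, 0]}, {"offset": [0, 0, -8.8], "rot": [0, 0, 0]}, {"offset": [0, 0, -8.8], "rot": [0, 0, 0]}, {"offset": [0, 0, -8.8], "rot": [0, 0, 0]}, {"offset": [0, 0, -8.8], "rot": [0, 0, 0]}, {"offset": [0, 0, -8.8], "rot": [0, 0, 0]}, {"offset": [0, 0, -8.8], "rot": [0, 0, 0]}]}}

```text
time: 10.5
position: [0.458, 0.3356, 0.1612]
tool_rot: [0.705, 0.71, -0.0, 0.0]
ft_force: [-1.0, -0.4, 0.2]
grip_width: 0.0175
grip_force: 0.0
```

{"method": "apply_moves", "body": {"series": [{"offset": [0, 0, 0], "rot": [0, 0, 0]}, {"offset": [0, 0, 0], "rot": [0, 0, 0]}, {"offset": [0, 0, 0], "rot": [0, 0, 0]}, {"offset": [0, 0, 0], "rot": [0, 0, 0]}, {"offset": [0, 0, 0], "rot": [0, 0, 0]}, {"offset": [0, 0, 0], "rot": [0, 0, 0]}, {"offset": [0, 0, 0], "rot": [0, 0, 0]}, {"offset": [0, 0, 0], "rot": [0, 0, 0]}]}}

```text
time: 11.3
position: [0.458, 0.3356, 0.1612]
tool_rot: [0.705, 0.71, -0.0, -0.0]
ft_force: [-0.6, -0.1, 0.2]
grip_width: 0.0172
grip_force: 0.0
```

```bash
python3 - <<'E'
from rig import vision
import cv2
cv2.imwrite("pics/side4.png", vision.camera("side")[:,:,::-1])
E
```

```text
(no output)
```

View pics/side4.png

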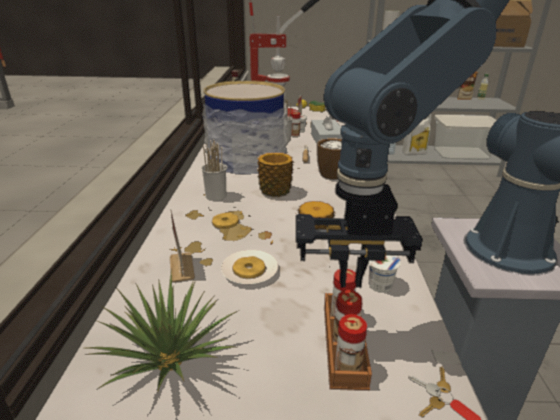

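The tips at (352,283) are just over the middle cap at (349,300), held for more than 2 s. The last stop is the ring on the plate.

{"method": "apply_moves", "body": {"series": [{"offset": [0, 0, 2], "rot": [0, 0, 0]}, {"offset": [0, 0, 5], "rot": [0, 0, 0]}, {"offset": [0, 0, 8], "rot": [0, 0, 0]}, {"offset": [0, 0, 8], "rot": [0, 0, 0]}, {"offset": [1, -1.1, 8], "rot": [0, 0, 0]}, {"offset": [3, -3.2, 8], "rot": [0, 0, 0]}, {"offset": [6, -6.5, 8], "rot": [0, 0, 0]}, {"offset": [9, -9.7, 8], "rot": [0, 0, 0]}, {"offset": [12, -12.9, 8], "rot": [0, 0, 0]}, {"offset": [15, -16.1, 8], "rot": [0, 0, 0]}, {"offset": [17.5, -18.8, 8], "rot": [0, 0, 0]}, {"offset": [19.2, -20.6, 8], "rot": [0, 0, 0]}, {"offset": [19.8, -21.3, 8], "rot": [0, 0, 0]}, {"offset": [19.8, -21.3, 8], "rot": [0, 0, 0]}, {"offset": [19.8, -21.3, 6], "rot": [0, 0, 0]}, {"offset": [19.8, -21.3, 3], "rot": [0, 0, 0]}, {"offset": [19.8, -21.3, 0], "rot": [0, 0, 0]}, {"offset": [19.8, -21.3, -2], "rot": [0, 0, 0]}, {"offset": [19.8, -21.3, -3], "rot": [0, 0, 0]}, {"offset": [19.8, -21.3, -3], "rot": [0, 0, 0]}]}}

```text
time: 13.35
position: [0.6539, 0.1237, 0.1295]
tool_rot: [0.704, 0.71, -0.002, -0.002]
ft_force: [-0.2, -0.6, -0.3]
grip_width: 0.0173
grip_force: 0.0
```

{"method": "apply_moves", "body": {"series": [{"offset": [0, 0, -1], "rot": [0, 0, 0]}, {"offset": [0, 0, -2.5], "rot": [0, 0, 0]}, {"offset": [0, 0, -4], "rot": [0, 0, 0]}, {"offset": [0, 0, -5.3], "rot": [0, 0, 0]}, {"offset": [0, 0, -6.1], "rot": [0, 0, 0]}, {"offset": [0, 0, -6.1], "rot": [0, 0, 0]}, {"offset": [0, 0, -6.1], "rot": [0, 0, 0]}, {"offset": [0, 0, -6.1], "rot": [0, 0, 0]}, {"offset": [0, 0, -6.1], "rot": [0, 0, 0]}, {"offset": [0, 0, -6.1], "rot": [0, 0, 0]}, {"offset": [0, 0, -6.1], "rot": [0, 0, 0]}, {"offset": [0, 0, -6.1], "rot": [0, 0, 0]}, {"offset": [0, 0, -6.1], "rot": [0, 0, 0]}, {"offset": [0, 0, -6.1], "rot": [0, 0, 0]}, {"offset": [0, 0, -6.1], "rot": [0, 0, 0]}, {"offset": [0, 0, -6.1], "rot": [0, 0, 0]}, {"offset": [0, 0, -6.1], "rot": [0, 0, 0]}, {"offset": [0, 0, -6.1], "rot": [0, 0, 0]}, {"offset": [0, 0, -6.1], "rot": [0, 0, 0]}, {"offset": [0, 0, -6.1], "rot": [0, 0, 0]}]}}

```text
time: 15.35
position: [0.656, 0.1226, 0.0703]
tool_rot: [0.705, 0.71, -0.0, 0.0]
ft_force: [-0.5, -0.2, 0.7]
grip_width: 0.0172
grip_force: 0.0
```

{"method": "apply_moves", "body": {"series": [{"offset": [0, 0, 0], "rot": [0, 0, 0]}, {"offset": [0, 0, 0], "rot": [0, 0, 0]}, {"offset": [0, 0, 0], "rot": [0, 0, 0]}, {"offset": [0, 0, 0], "rot": [0, 0, 0]}, {"offset": [0, 0, 0], "rot": [0, 0, 0]}, {"offset": [0, 0, 0], "rot": [0, 0, 0]}, {"offset": [0, 0, 0], "rot": [0, 0, 0]}, {"offset": [0, 0, 0], "rot": [0, 0, 0]}]}}

```text
time: 16.15
position: [0.656, 0.1227, 0.0703]
tool_rot: [0.705, 0.71, 0.0, -0.0]
ft_force: [1.0, -0.6, -0.3]
grip_width: 0.0174
grip_force: 0.0
```

```bash
python3 - <<'E'
from rig import vision
import cv2
cv2.imwrite("pics/side5.png", vision.camera("side")[:,:,::-1])
E
```

```text
(no output)
```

View pics/side5.png

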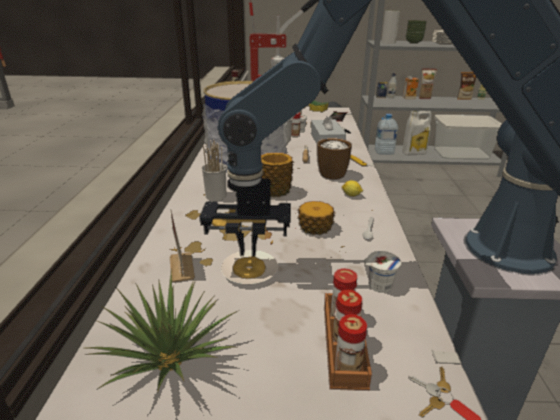

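The fingertips at (247,255) are over the plated ring at (250,267), and nothing has moved. I'll hand in.

```bash
python3 -c "
from rig import hand_in
print(hand_in())"
```

```text
the job is handed in; nothing more can be done
None
```

I pointed at the cup, the middle jar and the plated ring in that order, for at least 2 s each and about 3 cm above each. In the pictures nothing was touched or moved, and I handed the job in still pointing at the ring; no verdict came back.

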